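# Read the code on a part with a contact reader and close its case

## Robot

A 6-joint arm with a two-finger parallel gripper is mounted at the origin on a cart in front of the work surface, level with it; the furniture and walls round the work are solid. World frame = base frame: x ahead of the robot, y to its left, z up, the work surface at z = 0. Lengths are in m, angles in degrees, forces in N, time in s.
With the tool pointing down it reaches from about 0.275 to 0.875 m from the base axis. Payload 12.5 kg.
Tool frame: the origin (TCP) lies on the mounting face of the last link; the fingertips stand 173 mm ahead of it and the grasp point (between the pads) lies 155 mm ahead of it; z points along the fingers, y is the direction in which the jaws open and shut (so a half turn about z gives the same grasp; the last joint's range is limited). The gripper opens to 85 mm and grips with 20 to 120 N. Pads are 22 mm wide; open, the fingers measure 114 mm over their backs; the gripper's body (76 mm by 85 mm) begins 54 mm behind the grasp point. The pads swing forward as they close: fully open they stand 13 mm farther back than shut.
Start: joints at [-76.524, 20.094, 94.641, -0, 65.266, -4.847], TCP at [0.173, -0.522, 0.405] pointing down, gripper open.
Joint ranges: [-157.81, 157.81], [-45, 120.19], [0.68, 151.7], [-89.99, 269.99], [4.06, 180], [-164.3, 164.3]. Speed limits (degrees/s): [127.2, 127.2, 159.86, 180, 180, 180].

## Interface

Orientations are given as [roll, pitch, yaw] about the fixed x, y, z axes, in that order (R = Rz(yaw) Ry(pitch) Rx(roll)).
In Python, from workcell import readout, imaging, job gives the robot as it stands.
- The arm moves only by the tool apply_moves, never from a script. Its argument "plan" is a list that holds one entry, the list of rows, each a list of 7 numbers: the shift along the tool's x, y, z in mm, then the turn, a rotation vector about the tool's x, y, z in rad, then the opening in per cent of the stroke, from 0 (shut) to 100 (fully open). In form: [[[dx, dy, dz, rx, ry, rz, gripper], ...]]. A call has 1 to 5 rows; each row is the pose to reach, as a shift and turn from the pose commanded when the call began, along the tool's axes at that moment; what a row does not reach only later rows make up. A row lasts 1/12 s, in which the tool goes at most 41.7 mm and 7.16 degrees, less where a joint would pass 70% of its speed; a pose out of reach is approached as far as the arm can. A call with a gripper value outside its range is refused whole. The fingers move at their own pace and stop on an object; the grip force is fixed at half the most. Time passes only in rows, so rows that repeat a pose let the fingers close. It gives the time, the measured TCP pose, the force and the opening at its end, in the units of the state.
- readout.state(): the state, without advancing time (a new reading comes with each control period).
- imaging.get_image(name): name is "scene" or "top" or "wrist"; returns the picture (420x560x3 uint8, blue, green, red); there is no depth.
- imaging.get_calibration(name): a dict with "fx", "fy", "cx", "cy" (pixels), "D" ([k1, k2, p1, p2, k3] as OpenCV has them; the pictures are not rectified), "view" (4x4, takes a point from world to camera coordinates). Camera axes: x right, y down, z forward; pixel columns grow to the right and rows downward; lengths in m; the calibration is good to about 2 mm. A picture is of the moment at which its call begins: read the wrist's pose just before it. get_calibration takes no time and is no camera call; for the wrist camera it gives the pose at the moment of the call.
- job.sign_off(): hands the job in, once; it reports no verdict.
The state is a dict: "time_s": time; "qpos": joint angles; "dq": joint speeds; "joint_efforts": joint torques, N m; "ee_pos": TCP position; "tcp_rot": TCP orientation; "contact_force": force on the tool from outside, world axes, zero at the start; "moment": the same for the moment, N m; "width": finger opening in m.
Only numpy, scipy, OpenCV 4.12 (cv2) and the standard library are available. Lean on these libraries where they do the work, as an engineer would, in place of code of your own. Each camera call takes 0.05 s, during which the arm holds its last target. There are 200 camera calls.

## Task

Take the code reader out of its stand, press its sprung nose gently and squarely on the middle of the chequered code on the sloping white pad inside the open case, and hold it steady there for a good second so that it reads. Then put the reader back upright in its stand, push the case's lid fully shut, and leave the gauges and the gear on the bench where they stand.

Things in the scene. Friction and masses are not known exactly. Their poses are not given: they have to be found in the camera images.
- reader: Contact code reader, a black wand 191 mm long, standing in its stand. Origin: centre of the underside of its yellow collar (52 mm across, 8 mm thick); z runs along the wand up to the handle. Handle: z = 18 to 106 mm, 26 mm thick along x, 36 mm wide along y. Below the collar a barrel 24 mm across runs to z = -70 mm, then the nose.
- reader_grip (a point): Where to grip the handle, across its 26 mm thickness (along x): on the axis, 70 mm above the reader's origin. Axes as the reader's.
- reader_tip (a point): Centre of the end of the orange, flat-ended nose, 16 mm across, when not pressed in: 85 mm below the reader's origin on its axis. The nose yields on a spring (1 N to start, about 2 N more per mm, 6 mm travel) and reads while pressed with some 1 to 10 N. Axes as the reader's.
- stand: Round reader stand, fixed: dark foot 90 mm across, grey upright tube 50 mm outside and 33 mm inside, 110 mm tall. Origin: centre of the foot's underside. The reader hangs in the tube with the collar resting on the rim.
- stand_rim (a point): Centre of the stand tube's mouth, 110 mm above the bench; the reader's origin lies here when it is put away.
- case: Blue open-topped case, fixed, 200 mm (its x) by 260 mm (its y), 85 mm tall, walls 5 mm. Origin: centre of its underside; its -x side is the front, towards the robot. Two sloping nests stand in it side by side.
- case_lid (a joint): Opening angle of the grey lid hinged on the case's far (+x) upper rim: 0 is shut, about 1.57 is upright, more leans back. The lid is 8 mm thick and as large as the case; a knob stands 35 mm out of its outside, midway, 30 mm from its free edge. Its stiff hinge keeps it where it is left, so it must be pushed all the way.
- case_lid_hinge (a point): Middle of the lid's hinge line, at the case's far upper rim (x = +100 mm, z = 85 mm from the case's origin); the hinge line runs along the case's y.
- code_nest: Aluminium nest in the case, fixed, whose 60 mm wide face slopes 35 degrees from level and looks up and towards the case's front. It carries the square white pad, 42 mm a side, with the chequered black code, 21 mm a side, in its middle. Origin: centre of the nest's underside. It may be the left or the right one.
- code_axis (a point): Centre of the code nest's sloping face, 40 mm above the nest's origin. Its z axis is the outward normal of the face (x up the slope, y across). The pad's centre lies on this z axis, but how far the pad stands proud of the face differs from part to part, 6 to 18 mm, and is not measured: feel for it.
- plain_nest: The other nest, alike, but its pad is plain brass without a code. Origin: centre of its underside.
- plug_gauge: Black plug gauge standing on the bench, 28 mm across, 100 mm tall, loose; leave it alone. Origin: centre of its underside.
- ring_gauge_1: Steel ring gauge lying on the bench, 60 mm across, 18 mm tall, loose; leave it alone. Origin: centre of its underside.
- pinion: Grey tall pinion gear standing on the bench, 64 mm across, 72 mm tall, loose; leave it alone. Origin: centre of its underside.
Things that resemble listed ones, but are neither listed nor needed, are in the scene too. Of the things like the reader, leave any that is purple or red; of the rest the larger one is meant.

How it is judged:
By the outcome, as a careful person would: the job done as asked, in the order asked, and still so for the second after the job is handed in, with the robot touching nothing.
It also fails if it takes over 64 s, if anything falls off the work surface, if the arm or the gripper's body presses on something with over 40 N, if the wrist force passes 120 N, or if a joint passes its speed limit or range.

## Working session

There is one attempt and no reset: what is moved stays moved. The work goes in short steps, Python scripts to look and compute and a tool call to move; the robot and the scene stay as the last step left them, time stands still between calls to the robot, and variables do not carry over. Pictures are saved under pics/ and viewed, about 8 in all and at most 12, crops included, and the job is handed in when it is done.

Besides the shell and the picture viewer there is one more tool, called after ">>>" as a command line: name --argument value ..., lists and objects as JSON in quotes. apply_moves: Moves the arm, as the interface text tells. Its arguments: {"type":"object","properties":{"plan":{"type":"array","items":{"type":"array","items":{"type":"array","items":{"type":"number"}}}}},"required":["plan"]}

```bash
ls; mkdir -p pics; python3 - <<'E'
from workcell import readout, imaging
import cv2,numpy as np
print(readout.state())
for n in("scene","top","wrist"):
    c=imaging.get_calibration(n);print(n,{k:np.round(v,4).tolist() for k,v in c.items()})
    cv2.imwrite(f"pics/{n}0.png",imaging.get_image(n))
E
```

```text
pics
{'time_s': 0.0, 'qpos': array([-7.65229420e+01,  2.01261248e+01,  9.46779141e+01,  5.04994564e-04,
        6.52653789e+01, -4.84721380e+00]), 'dq': array([ 0.07866134, -0.09370532, -0.01081246, -0.04781886,  0.05498958,
       -0.15045164]), 'joint_efforts': array([-4.43032302e-03, -5.06121826e+01, -2.91412210e+01, -3.94856997e-04,
        4.58104536e-03,  5.55079694e-06]), 'ee_pos': array([ 0.17291184, -0.52197623,  0.40413481]), 'tcp_rot': array([-1.79930869e+02, -6.32250532e-03,  1.83240564e+01]), 'contact_force': array([ 0.18859835, -0.06620161,  0.29562648]), 'moment': array([-0.02725407,  0.03377299, -0.00996098]), 'width': 0.08532412463840575}
scene {'fx': 390.5768, 'fy': 390.5768, 'cx': 273.8899, 'cy': 210.8662, 'D': [0.0206, 0.0, 0.0, 0.0, 0.0], 'view': [[0.9085, -0.4175, 0.0178, -0.4492], [-0.307, -0.6958, -0.6493, 0.2538], [0.2835, 0.5845, -0.7603, 1.1701], [0.0, 0.0, 0.0, 1.0]]}
top {'fx': 445.9259, 'fy': 445.9259, 'cx': 282.441, 'cy': 203.0803, 'D': [-0.0338, 0.0, 0.0, 0.0, 0.0], 'view': [[0.0171, -0.9998, 0.0129, 0.0314], [-0.9867, -0.019, -0.1611, 0.536], [0.1613, -0.01, -0.9868, 1.3519], [0.0, 0.0, 0.0, 1.0]]}
wrist {'fx': 290.549, 'fy': 290.549, 'cx': 279.6033, 'cy': 209.7391, 'D': [0.0139, 0.0, 0.0, 0.0, 0.0], 'view': [[0.3133, -0.9496, -0.001, -0.549], [-0.9071, -0.2996, 0.2958, -0.0373], [-0.2812, -0.0917, -0.9553, 0.3796], [0.0, 0.0, 0.0, 1.0]]}
```

View pics/scene0.png

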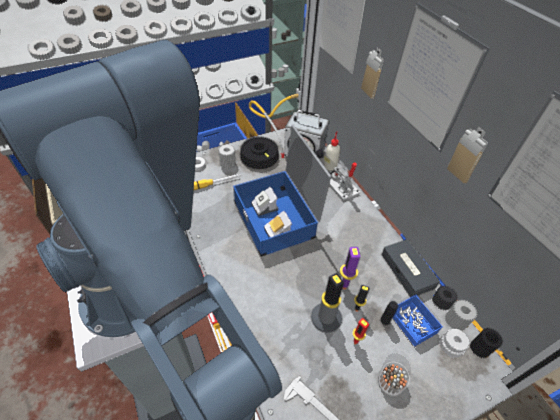

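View pics/top0.png

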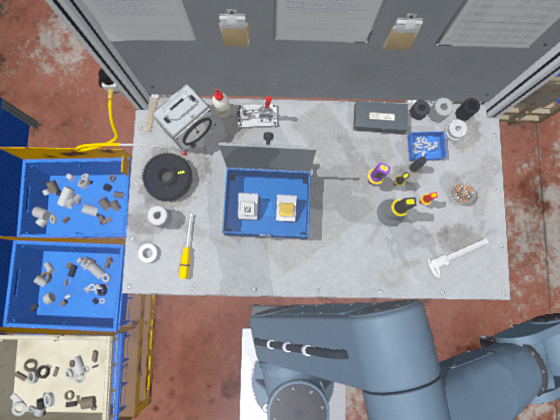

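The scene view shows the wand (black and yellow) near (333,290) with purple, red and small look-alikes beside it. In the top view the case is at (267,203), with the white code nest on the left (247,206) and the brass one at (287,208). The reader is at (400,207). Next I'll enlarge both areas.

```bash
python3 - <<'E'
import cv2,numpy as np
t=cv2.imread("pics/top0.png")
a=cv2.resize(t[140:245,215:325],None,fx=4,fy=4,interpolation=cv2.INTER_CUBIC)
b=cv2.resize(t[150:235,360:450],None,fx=4,fy=4,interpolation=cv2.INTER_CUBIC)
o=np.zeros((420,800,3),np.uint8);o[:420,:440]=a;o[:340,440:800]=b
cv2.imwrite("pics/crop1.png",o)
E
```

```text
(no output)
```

View pics/crop1.png

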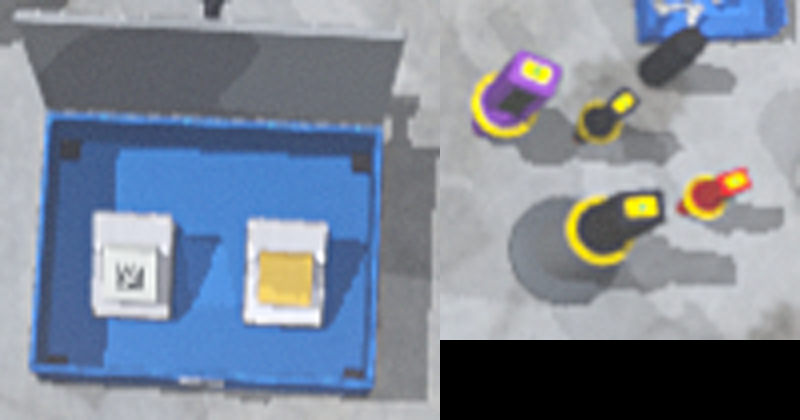

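```bash
cat >h.py <<'E'
import numpy as np,cv2
from workcell import readout,imaging
from scipy.spatial.transform import Rotation as R
def ray(c,uv):
    K=np.array([[c["fx"],0,c["cx"]],[0,c["fy"],c["cy"]],[0,0,1]])
    p=cv2.undistortPoints(np.array([[uv]],float),K,np.array(c["D"]))[0,0]
    V=np.array(c["view"]);Rm=V[:3,:3]
    return -Rm.T@V[:3,3],Rm.T@np.array([p[0],p[1],1])
def atz(c,uv,z):
    o,d=ray(c,uv);return o+d*(z-o[2])/d[2]
def proj(c,P):
    K=np.array([[c["fx"],0,c["cx"]],[0,c["fy"],c["cy"]],[0,0,1]]);V=np.array(c["view"])
    return cv2.projectPoints(np.atleast_2d(np.array(P,float)),cv2.Rodrigues(V[:3,:3])[0],V[:3,3],K,np.array(c["D"]))[0][:,0]
def Rt(s): return R.from_euler('xyz',s["tcp_rot"],degrees=True)
def rel(s,pos,rot):
    """shift mm, rotvec rad in tool axes from measured pose to target (pos m, Rotation)"""
    r=Rt(s);return np.round(r.inv().apply(np.array(pos)-s["ee_pos"])*1e3,1),np.round((r.inv()*rot).as_rotvec(),4)
E
python3 - <<'E'
from h import *
c=imaging.get_calibration("top")
print("cam",ray(c,(280,200))[0])
a=lambda u,v:(215+(u+.5)/4-.5,140+(v+.5)/4-.5)
b=lambda u,v:(360+(u-440+.5)/4-.5,150+(v+.5)/4-.5)
for n,p,z in [("FL",a(33,374),.085),("FR",a(374,385),.085),("BL",a(48,112),.085),("BR",a(385,125),.085),
 ("lidL",a(14,14),.3),("lidR",a(405,38),.3),("code",a(129,276),.04+.03),("collar",b(602,230),.114),("label",b(642,206),.216),("foot",b(563,248),.005),("purple collar",b(503,104),.114)]:
    print(n,np.round(atz(c,p,z),4))
E
```

```text
cam [0.31024301 0.05509492 1.42011003]
FL [0.4338 0.2186 0.085 ]
FR [ 0.4303 -0.0372  0.085 ]
BL [0.6355 0.2149 0.085 ]
BR [ 0.6305 -0.0441  0.085 ]
lidL [0.6481 0.2137 0.3   ]
lidR [ 0.6372 -0.0407  0.3   ]
code [0.5117 0.15   0.07  ]
collar [ 0.5183 -0.3091  0.114 ]
label [ 0.5193 -0.3089  0.216 ]
foot [ 0.5204 -0.3074  0.005 ]
purple collar [ 0.6129 -0.2365  0.114 ]
```

The top view gives a case centre of about (0.533, 0.088) with yaw -1°, and measures 200 × 258 mm as it should. The reader is at (0.519, -0.309), and its collar, label and foot agree to within 2 mm. I'll move above it for a wrist look.

>>> apply_moves --plan '[[[395,-93,-46,0,0,0,100],[395,-93,-46,0,0,0,100],[395,-93,-46,0,0,0,100],[395,-93,-46,0,0,0,100],[395,-93,-46,0,0,0,100]]]'

```text
time_s: 0.57
ee_pos: [0.3506, -0.4124, 0.4283]
tcp_rot: [-180.0, 0.0, 18.3]
contact_force: [0.2, -1.5, -0.1]
width: 0.0853
```

```bash
python3 -c "
from h import *
s=readout.state();print(s['time_s'],s['ee_pos'],s['tcp_rot'],rel(s,[.519,-.309,.45],Rt(s)))"
```

```text
0.5667 [ 0.35063963 -0.41236176  0.42829547] [-1.79986943e+02  4.33505403e-03  1.83046673e+01] (array([192.3, -45.3, -21.7]), array([0., 0., 0.]))
```

>>> apply_moves --plan '[[[190,-45,-22,0,0,0,100],[190,-45,-22,0,0,0,100],[190,-45,-22,0,0,0,100],[190,-45,-22,0,0,0,100],[190,-45,-22,0,0,0,100]]]'

```text
time_s: 0.98
ee_pos: [0.5178, -0.3091, 0.4504]
tcp_rot: [-180.0, -0.0, 18.4]
contact_force: [0.0, 0.3, 0.8]
width: 0.0855
```

```bash
python3 - <<'E'
from h import *
s=readout.state();c=imaging.get_calibration("wrist");i=imaging.get_image("wrist")
np.save("w1.npy",c,allow_pickle=True);print(s['time_s'],s['ee_pos'],s['tcp_rot'])
print(proj(c,[[.519,-.309,.216],[.519,-.309,.11]]))
cv2.imwrite("pics/w1.png",i)
E
```

```text
0.9833 [ 0.51782931 -0.30906795  0.45036462] [-1.79992958e+02 -2.54224827e-02  1.84003481e+01]
[[280.62951063 225.11886947]
 [280.31303461 191.55911365]]
```

View pics/w1.png

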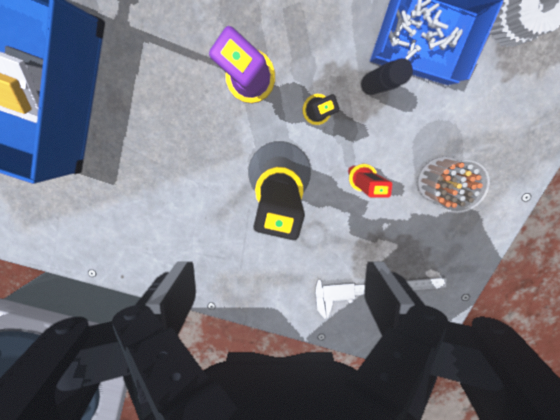

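The handle top is at (279,224), where the top-view estimate put it. Its long side runs along the image at about 8°. I'll enlarge it to read the corners.

```bash
python3 - <<'E'
import cv2
i=cv2.imread("pics/w1.png")
cv2.imwrite("pics/w1c.png",cv2.resize(i[160:250,235:325],None,fx=6,fy=6,interpolation=cv2.INTER_CUBIC))
E
```

```text
(no output)
```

View pics/w1c.png

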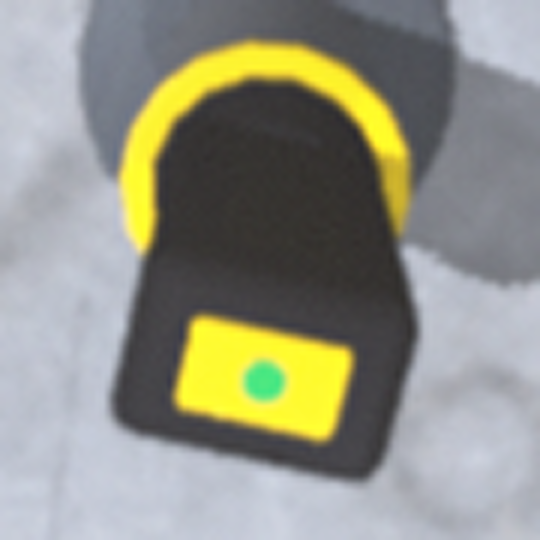

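Label corners in the crop are (192,317), (354,349), (331,442) and (176,409), and the centre dot is at (264,382).

```bash
python3 - <<'E'
from h import *
c=np.load("w1.npy",allow_pickle=True).item();s=readout.state()
P=[atz(c,(235+(u+.5)/6-.5,160+(v+.5)/6-.5),.216)[:2] for u,v in [(192,317),(354,349),(331,442),(176,409),(264,382)]]
P=np.array(P);print(P.round(4))
for d in(P[1]-P[0],P[2]-P[3],P[3]-P[0],P[2]-P[1]): print(np.hypot(*d).round(4),np.degrees(np.arctan2(d[1],d[0])).round(1))
s=readout.state();print(s['qpos'])
E
```

```text
[[ 0.5252 -0.2961]
 [ 0.5275 -0.3163]
 [ 0.515  -0.3176]
 [ 0.5131 -0.2978]
 [ 0.5199 -0.3071]]
0.0203 -83.4
0.0198 -84.5
0.0122 -171.8
0.0126 -174.1
[-34.97549841  23.48977399  83.01849024   0.10774016  73.41254051
  36.47578819]
```

>>> apply_moves --plan '[[[2,1,0,0,0,-0.62,100],[2,1,0,0,0,-0.62,100],[2,1,0,0,0,-0.62,100],[2,1,0,0,0,-0.62,100],[2,1,0,0,0,-0.62,100]]]'

```text
time_s: 1.45
ee_pos: [0.5177, -0.3116, 0.4498]
tcp_rot: [-180.0, 0.0, 54.2]
contact_force: [0.3, -0.3, -0.1]
width: 0.0858
```

>>> apply_moves --plan '[[[0,0,20,0,0,-0.743,100],[0,0,20,0,0,-0.743,100],[0,0,20,0,0,-0.743,100],[0,0,20,0,0,-0.743,100],[0,0,20,0,0,-0.743,100]]]'

```text
time_s: 1.87
ee_pos: [0.5176, -0.3116, 0.4298]
tcp_rot: [-180.0, -0.0, 90.0]
contact_force: [0.0, -0.1, 0.2]
width: 0.0857
```

```bash
python3 -c "
from h import *
s=readout.state();print(s['time_s'],s['ee_pos'],s['tcp_rot'],rel(s,[.5195,-.308,.335],R.from_euler('xyz',[180,0,96.5],degrees=True)))"
```

```text
1.8667 [ 0.51763947 -0.3116378   0.4297667 ] [-1.79966228e+02 -2.53471640e-02  9.00097633e+01] (array([ 3.6,  1.9, 94.8]), array([-0.0006, -0.0005, -0.1133]))
```

>>> apply_moves --plan '[[[3.6,1.9,20,0,0,-0.1133,100],[3.6,1.9,55,0,0,-0.1133,100],[3.6,1.9,80,0,0,-0.1133,100],[3.6,1.9,95,0,0,-0.1133,100],[3.6,1.9,95,0,0,-0.1133,100]]]'

```text
time_s: 2.28
ee_pos: [0.5189, -0.3076, 0.3315]
tcp_rot: [-179.7, -0.2, 96.2]
contact_force: [-0.5, 0.2, 0.5]
width: 0.0854
```

>>> apply_moves --plan '[[[0,0,0,0,0,0,20],[0,0,0,0,0,0,10],[0,0,0,0,0,0,10],[0,0,0,0,0,0,10],[0,0,0,0,0,0,10]]]'

```text
time_s: 2.7
ee_pos: [0.5198, -0.3081, 0.3361]
tcp_rot: [179.9, 0.1, 96.1]
contact_force: [1.4, 2.2, 15.6]
width: 0.0258
```

>>> apply_moves --plan '[[[0,0,0,0,0,0,10],[0,0,0,0,0,0,10],[0,0,0,0,0,0,10],[0,0,0,0,0,0,10],[0,0,0,0,0,0,10]]]'

```text
time_s: 3.12
ee_pos: [0.5199, -0.308, 0.3362]
tcp_rot: [179.9, 0.1, 96.2]
contact_force: [0.3, 0.5, 5.9]
width: 0.0255
```

>>> apply_moves --plan '[[[0,0,-8,0,0,0,10],[0,0,-30,0,0,0,10],[0,0,-60,0,0,0,10],[0,0,-90,0,0,0,10],[0,0,-115,0,0,0,10]]]'

```text
time_s: 3.53
ee_pos: [0.5194, -0.3079, 0.4526]
tcp_rot: [180.0, 0.0, 96.1]
contact_force: [0.8, 0.3, -1.6]
width: 0.0256
```

>>> apply_moves --plan '[[[0,0,-10,0,0,0,10],[0,0,-10,0,0,0,10]]]'

```text
time_s: 3.7
ee_pos: [0.5196, -0.308, 0.4625]
tcp_rot: [179.8, 0.1, 96.1]
contact_force: [0.2, -1.1, -1.2]
width: 0.0253
```

```bash
python3 - <<'E'
from h import *
s=readout.state();print(s)
cs=imaging.get_calibration("top");i=imaging.get_image("top")
o,_=ray(cs,(0,0))
T=s['ee_pos'];z=Rt(s).apply([0,0,1])
print([ (n,proj(cs,T+z*d)[0].round(1)) for n,d in(("collar",.222),("tip",.311),("top",.12))])
cv2.imwrite("pics/top2.png",cv2.resize(i[120:240,200:440],None,fx=3.3,fy=3.3,interpolation=cv2.INTER_CUBIC))
E
```

```text
{'time_s': 3.7, 'qpos': array([-3.50696468e+01,  2.29342624e+01,  8.21843972e+01, -3.37073614e-03,
        7.46591408e+01, -4.12180038e+01]), 'dq': array([ 0.07901023,  2.45012048,  3.74802086,  0.0514509 , -2.78423485,
        0.06995964]), 'joint_efforts': array([ 1.07991471e-02, -5.78746569e+01, -3.30111408e+01, -1.25985844e-03,
        5.78200724e-01, -8.81434471e-05]), 'ee_pos': array([ 0.51964893, -0.30799619,  0.46250306]), 'tcp_rot': array([1.79835004e+02, 1.48860543e-01, 9.61490281e+01]), 'contact_force': array([ 0.19040719, -1.08041437, -1.21203392]), 'moment': array([ 0.0348089 , -0.0350347 , -0.06048071]), 'width': 0.025334436863971035}
[('collar', array([412.7, 199.3])), ('tip', array([403.5, 204.4])), ('top', array([424.9, 192.4]))]
```

View pics/top2.png

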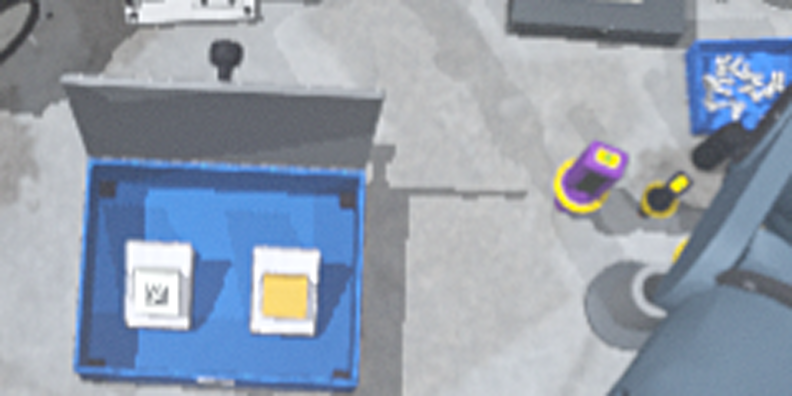

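The stand is empty and the reader is off the rim, with nothing disturbed. Next I'll work out a tilted hover pose over the code.

```bash
cat >>h.py <<'E'
YAW=-1.0;SL=35.
def normal(): return R.from_euler('z',YAW,degrees=True).apply([-np.sin(np.radians(SL)),0,np.cos(np.radians(SL))])
def Rpress():
    # tool z=-n, tool y up-slope direction, tool x across (+y)
    zt=-normal();yt=R.from_euler('z',YAW,degrees=True).apply([np.cos(np.radians(SL)),0,np.sin(np.radians(SL))])
    return R.from_matrix(np.column_stack([np.cross(yt,zt),yt,zt]))
E
python3 - <<'E'
from h import *
c=imaging.get_calibration("top")
a=lambda u,v:(215+(u+.5)/4-.5,140+(v+.5)/4-.5)
for z in(.045,.0545,.06): print(atz(c,a(129,276),z).round(4))
s=readout.state();Rp=Rpress();print(Rp.as_matrix().round(3))
P=atz(c,a(129,276),.0545);T=P+normal()*(.3112+.045);print(T)
print(rel(s,[.40,-.10,.47],Rp),rel(s,T,Rp))
E
```

```text
[0.5154 0.1517 0.045 ]
[0.514  0.151  0.0545]
[0.5132 0.1507 0.06  ]
[[ 0.017  0.819  0.573]
 [ 1.    -0.014 -0.01 ]
 [ 0.     0.574 -0.819]]
[0.30974222 0.1546069  0.34628196]
(array([219.5, -96.6,  -9.9]), array([-0.6095, -0.0377,  0.121 ])) (array([ 482.4, -159.1,  113.6]), array([-0.6095, -0.0377,  0.121 ]))
```

>>> apply_moves --plan '[[[219,-97,-10,-0.609,-0.038,0.121,10],[219,-97,-10,-0.609,-0.038,0.121,10],[219,-97,-10,-0.609,-0.038,0.121,10],[219,-97,-10,-0.609,-0.038,0.121,10],[219,-97,-10,-0.609,-0.038,0.121,10]]]'

```text
time_s: 4.17
ee_pos: [0.4138, -0.1264, 0.4665]
tcp_rot: [145.0, -0.1, 88.8]
contact_force: [2.0, 1.4, -0.9]
width: 0.0256
```

```bash
python3 -c "
from h import *
s=readout.state();Rp=Rpress();print(s['time_s'],s['ee_pos'],s['tcp_rot'],s['qpos'].round(1),rel(s,[.31,.08,.42],Rp),rel(s,[.3097,.1546,.346],Rp))"
```

```text
4.1667 [ 0.41375956 -0.1264407   0.46652395] [ 1.44969039e+02 -1.25559741e-01  8.88199149e+01] [-26.1  -1.1 113.5  23.6  37.6 -39.9] (array([ 204.2, -115.4,  -23.5]), array([ 0.0005,  0.    , -0.0038])) (array([ 278.6, -159.5,   36.1]), array([ 0.0005,  0.    , -0.0038]))
```

>>> apply_moves --plan '[[[41,-23,-4,0,0,0,10],[82,-46,-8,0,0,0,10],[122,-69,-12,0,0,0,10],[163,-92,-15,0,0,0,10],[163,-92,-15,0,0,0,10]]]'

```text
time_s: 4.58
ee_pos: [0.3317, 0.0386, 0.4258]
tcp_rot: [145.3, -0.0, 89.1]
contact_force: [-0.2, -0.9, -2.4]
width: 0.0253
```

```bash
python3 -c "
from h import *
s=readout.state();Rp=Rpress();print(s['time_s'],s['ee_pos'],s['tcp_rot'],s['qpos'].round(1),rel(s,[.31,.1546,.42],Rp),rel(s,[.3097,.1546,.346],Rp))"
```

```text
4.5833 [0.33174012 0.03857557 0.42581406] [ 1.45295160e+02 -3.13697049e-02  8.90502129e+01] [ -1.5 -10.9 128.1   0.7  28.1  -1. ] (array([115.6, -22.8,  -8.6]), array([-0.0052, -0.001 ,  0.0004])) (array([115.6, -65.2,  52. ]), array([-0.0052, -0.001 ,  0.0004]))
```

>>> apply_moves --plan '[[[38,-10,5,0,0,0,10],[76,-20,10,0,0,0,10],[115,-40,15,0,0,0,10],[115,-55,25,0,0,0,10],[115,-55,25,0,0,0,10]]]'

```text
time_s: 5.0
ee_pos: [0.3042, 0.1532, 0.3743]
tcp_rot: [145.2, 0.0, 89.1]
contact_force: [-0.7, -0.4, -1.0]
width: 0.0259
```

```bash
python3 - <<'E'
from h import *
s=readout.state();Rp=Rpress();print(s['time_s'],s['ee_pos'],s['tcp_rot'],s['qpos'].round(1),rel(s,[.3097,.1546,.346],Rp))
c=imaging.get_calibration("wrist");i=imaging.get_image("wrist");np.save("w2.npy",c,allow_pickle=True)
z=Rt(s).apply([0,0,1]);print("tip",s['ee_pos']+z*.3112,proj(c,[s['ee_pos']+z*.3112,s['ee_pos']+z*.2262])) 
print("code",proj(c,[[.514,.151,.0545]]))
cv2.imwrite("pics/w2.png",i)
E
```

```text
5.0 [0.3042377  0.15324519 0.37434877] [1.45210814e+02 1.88359892e-02 8.90880234e+01] [ 22.4  -4.  130.9 -33.4  24.2  50.5] (array([  1.5, -11.7,  26.4]), array([-0.0037, -0.0006,  0.0014]))
tip [0.4817717  0.15033511 0.11877363] [[279.60793912 199.30110149]
 [279.6369781  230.33123478]]
code [[271.29069172 183.1965377 ]]
```

View pics/w2.png

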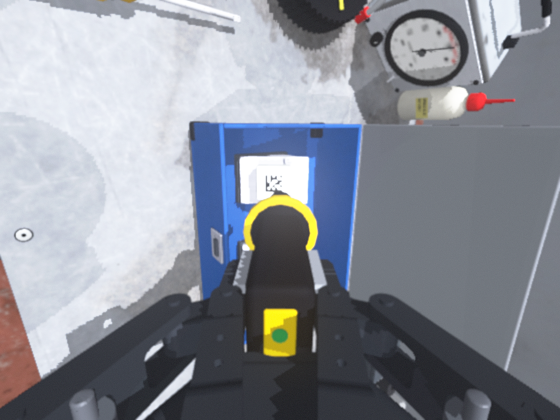

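```bash
python3 - <<'E'
import cv2
i=cv2.imread("pics/w2.png")
cv2.imwrite("pics/w2c.png",cv2.resize(i[140:260,230:330],None,fx=5,fy=5,interpolation=cv2.INTER_CUBIC))
E
```

```text
(no output)
```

View pics/w2c.png

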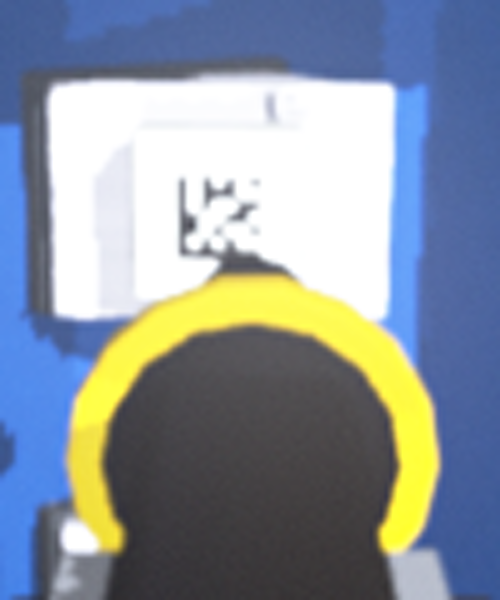

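The code centre is at about (273.6,183.0) in the wrist image, and the reader axis is at column 280. The reader sits straight in the grip. I'll triangulate the code from the top and wrist rays.

```bash
python3 - <<'E'
from h import *
ct=imaging.get_calibration("top");cw=np.load("w2.npy",allow_pickle=True).item();s=readout.state()
a=lambda u,v:(215+(u+.5)/4-.5,140+(v+.5)/4-.5)
A=np.zeros((3,3));b=np.zeros(3);rr=[ray(ct,a(129,276)),ray(cw,(273.6,183.))]
for o,d in rr:
    d=d/np.linalg.norm(d);M=np.eye(3)-np.outer(d,d);A+=M;b+=M@o
P=np.linalg.solve(A,b);print("code",P)
for o,d in rr:
    d=d/np.linalg.norm(d);print("miss",np.linalg.norm((np.eye(3)-np.outer(d,d))@(P-o)))
# top-view ray intersect face-normal family: face centre height .045 with h
for h in(.006,.012,.018): print(h,atz(ct,a(129,276),.045+h*.819),atz(cw,(273.6,183.),.045+h*.819))
f=Rt(s).inv().apply(P-s['ee_pos']);print("tool frame",f)
E
```

```text
code [0.51377343 0.15138963 0.0592254 ]
miss 0.0008129630366405815
miss 0.0008129630366405538
0.006 [0.51470336 0.15136344 0.049914  ] [0.52043582 0.14955591 0.049914  ]
0.012 [0.51397009 0.15101819 0.054828  ] [0.51719285 0.15086261 0.054828  ]
0.018 [0.51323682 0.15067294 0.059742  ] [0.51394988 0.15216931 0.059742  ]
tool frame [ 0.00066334 -0.00395584  0.37729445]
```

```bash
python3 - <<'E'
from h import *
s=readout.state();P=np.array([.5138,.1512,.0592]);n=normal()
print(s['ee_pos'],s['tcp_rot'],s['contact_force'],s['qpos'].round(1));print(rel(s,P+n*(.3112+.020),Rpress()))
E
```

```text
[0.30279483 0.15430818 0.37202997] [ 1.45398529e+02 -7.25715354e-02  8.89197396e+01] [-2.93293099 -1.76660164 -4.61015478] [ 22.7  -3.8 131.1 -33.8  24.1  51.4]
(array([ 0.6, -6.2, 46.1]), array([-0.007 , -0.0002, -0.0019]))
```

>>> apply_moves --plan '[[[0.5,-6,20,-0.007,0,-0.002,10],[0.5,-6,40,-0.007,0,-0.002,10],[0.5,-6,46,-0.007,0,-0.002,10],[0.5,-6,46,-0.007,0,-0.002,10],[0.5,-6,46,-0.007,0,-0.002,10]]]'

```text
time_s: 5.47
ee_pos: [0.3265, 0.1521, 0.3342]
tcp_rot: [144.9, 0.1, 89.1]
contact_force: [0.4, 0.2, -1.5]
width: 0.0253
```

>>> apply_moves --plan '[[[0,0,0,0,0,0,10],[0,0,0,0,0,0,10]]]'

```text
time_s: 5.63
ee_pos: [0.3267, 0.1522, 0.3355]
tcp_rot: [144.7, 0.1, 89.1]
contact_force: [-0.6, 0.6, -1.4]
width: 0.0258
```

```bash
python3 - <<'E'
from h import *
P=np.array([.5138,.1512,.0592]);n=normal()
s=readout.state();c=imaging.get_calibration("wrist");i=imaging.get_image("wrist");np.save("w3.npy",c,allow_pickle=True)
print(s['ee_pos'],s['tcp_rot'],s['contact_force'],s['qpos'].round(1));print(rel(s,P+n*(.3112+.0),Rpress()))
z=Rt(s).apply([0,0,1]);print(proj(c,[P,s['ee_pos']+z*.3112,s['ee_pos']+z*.2262]))
cs=imaging.get_calibration("scene");j=imaging.get_image("scene");print("scene",proj(cs,[P,s['ee_pos']+z*.3112]))
o=np.zeros((500,800,3),np.uint8)
o[:500,:400]=cv2.resize(i[140:240,240:320],None,fx=5,fy=5,interpolation=cv2.INTER_CUBIC)
o[:480,400:]=cv2.resize(j[160:256,230:310],None,fx=5,fy=5,interpolation=cv2.INTER_CUBIC)
cv2.imwrite("pics/w3.png",o)
E
```

```text
[0.3266897  0.15222665 0.33552762] [1.44653451e+02 5.07854425e-02 8.90900911e+01] [-0.5756553   0.60687739 -1.42396559] [ 20.7   3.  131.3 -45.9  17.3  62.4]
(array([ 2.2, -5.4, 22.4]), array([ 0.006 , -0.0002,  0.0018]))
[[272.84397813 191.82581859]
 [279.62789974 199.29985151]
 [279.662464   230.33217112]]
scene [[261.09073585 197.20415634]
 [259.38148601 193.78910516]]
```

View pics/w3.png

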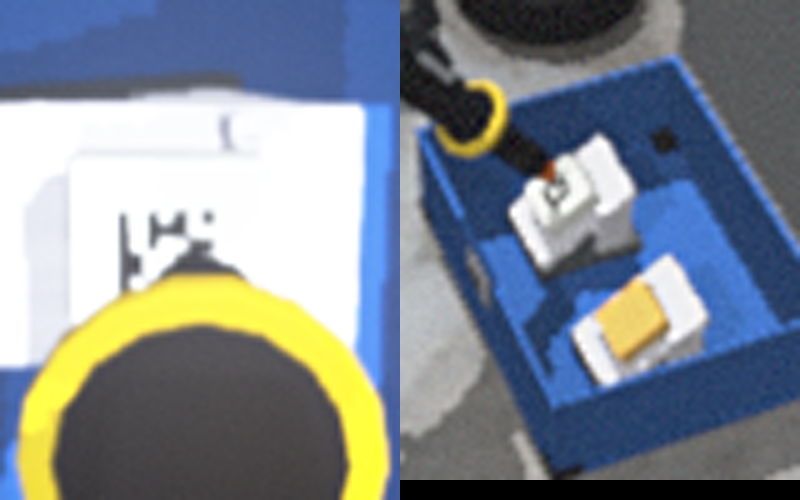

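The tip in the scene view at (259.6,194) and the code in the wrist view at (273.2,191.2) both match my predictions within about 1 px. I'll correct the lateral offset and close in.

>>> apply_moves --plan '[[[2.2,-5.4,4,0.006,0,0.002,10],[2.2,-5.4,8,0.006,0,0.002,10],[2.2,-5.4,12,0.006,0,0.002,10],[2.2,-5.4,12,0.006,0,0.002,10],[2.2,-5.4,12,0.006,0,0.002,10]]]'

```text
time_s: 6.15
ee_pos: [0.3298, 0.1544, 0.3224]
tcp_rot: [145.0, 0.0, 89.0]
contact_force: [0.2, -1.0, -1.8]
width: 0.0258
```

>>> apply_moves --plan '[[[0,0,0,0,0,0,10],[0,0,0,0,0,0,10],[0,0,0,0,0,0,10],[0,0,0,0,0,0,10]]]'

```text
time_s: 6.48
ee_pos: [0.3296, 0.1545, 0.3226]
tcp_rot: [145.0, -0.0, 89.0]
contact_force: [-0.5, 0.5, -1.7]
width: 0.0253
```

```bash
cat >m.py <<'E'
from h import *
P=np.array([.5138,.1512,.0592]);n=normal()
s=readout.state();print(s['time_s'],s['ee_pos'],s['tcp_rot'],"Fn",s['contact_force']@n,s['contact_force'].round(1),s['moment'].round(2),s['qpos'].round(1));print(rel(s,P+n*.3112,Rpress()))
print(rel(s,P+n*.3112,Rt(s)))
E
python3 m.py
```

```text
6.4833 [0.32960673 0.15445394 0.32255265] [ 1.44988107e+02 -8.70479875e-03  8.89939900e+01] Fn -1.1502862278472503 [-0.5  0.5 -1.7] [ 0.01  0.53 -0.05] [ 20.9   5.1 131.6 -50.8  16.   67.9]
(array([-0. , -0.1, 10.2]), array([ 0.0002, -0.0001, -0.0002]))
(array([-0. , -0.1, 10.2]), array([0., 0., 0.]))
```

>>> apply_moves --plan '[[[0,0,1.5,0,0,0,10],[0,0,3,0,0,0,10],[0,0,4.5,0,0,0,10],[0,0,6,0,0,0,10],[0,0,6,0,0,0,10]]]'

```text
time_s: 6.9
ee_pos: [0.3331, 0.1544, 0.3172]
tcp_rot: [145.0, 0.0, 89.0]
contact_force: [0.1, -0.2, -2.1]
width: 0.0252
```

>>> apply_moves --plan '[[[0,0,1,0,0,0,10],[0,0,2,0,0,0,10],[0,0,2,0,0,0,10],[0,0,2,0,0,0,10]]]'

```text
time_s: 7.23
ee_pos: [0.3342, 0.1544, 0.3158]
tcp_rot: [145.0, -0.0, 89.0]
contact_force: [0.8, -0.2, -1.4]
width: 0.0253
```

No contact yet, 8 mm in. I'll keep feeling forward in small steps.

>>> apply_moves --plan '[[[0,0,1,0,0,0,10],[0,0,2,0,0,0,10],[0,0,2,0,0,0,10],[0,0,2,0,0,0,10]]]'

```text
time_s: 7.57
ee_pos: [0.3353, 0.1543, 0.3142]
tcp_rot: [145.0, -0.0, 89.0]
contact_force: [-0.0, -0.8, -0.4]
width: 0.0254
```

>>> apply_moves --plan '[[[0,0,1,0,0,0,10],[0,0,1.5,0,0,0,10],[0,0,1.5,0,0,0,10],[0,0,1.5,0,0,0,10]]]'

```text
time_s: 7.9
ee_pos: [0.3362, 0.1543, 0.313]
tcp_rot: [145.0, -0.0, 89.0]
contact_force: [-2.1, -1.1, 0.8]
width: 0.0251
```

Contact: the normal force is now about 3 N above the baseline. I'll press a little further and then hold.

>>> apply_moves --plan '[[[0,0,0.6,0,0,0,10],[0,0,1.2,0,0,0,10],[0,0,1.2,0,0,0,10],[0,0,1.2,0,0,0,10]]]'

```text
time_s: 8.23
ee_pos: [0.3369, 0.1543, 0.312]
tcp_rot: [145.0, -0.0, 89.0]
contact_force: [-3.3, 0.4, 1.8]
width: 0.0254
```

```bash
python3 m.py
```

```text
8.2333 [0.33686456 0.15433251 0.31204962] [ 1.44999652e+02 -6.46377606e-03  8.89942068e+01] Fn 3.423979729755688 [-3.3  0.4  1.8] [-0.04  0.58 -0.06] [ 20.4   7.2 131.3 -55.9  14.6  72.8]
(array([-0. , -0.1, -2.6]), array([ 0.    , -0.    , -0.0001]))
(array([-0. , -0.1, -2.6]), array([0., 0., 0.]))
```

>>> apply_moves --plan '[[[0,0,0,0,0,0,10],[0,0,0,0,0,0,10],[0,0,0,0,0,0,10],[0,0,0,0,0,0,10],[0,0,0,0,0,0,10]]]'

```text
time_s: 8.65
ee_pos: [0.3369, 0.1543, 0.312]
tcp_rot: [145.0, -0.0, 89.0]
contact_force: [-3.2, 0.4, 3.5]
width: 0.0255
```

>>> apply_moves --plan '[[[0,0,0,0,0,0,10],[0,0,0,0,0,0,10],[0,0,0,0,0,0,10],[0,0,0,0,0,0,10],[0,0,0,0,0,0,10]]]'

```text
time_s: 9.07
ee_pos: [0.3369, 0.1543, 0.312]
tcp_rot: [145.0, -0.0, 89.0]
contact_force: [-4.3, -0.5, 3.5]
width: 0.0256
```

>>> apply_moves --plan '[[[0,0,0,0,0,0,10],[0,0,0,0,0,0,10],[0,0,0,0,0,0,10],[0,0,0,0,0,0,10],[0,0,0,0,0,0,10]]]'

```text
time_s: 9.48
ee_pos: [0.3369, 0.1543, 0.312]
tcp_rot: [145.0, -0.0, 89.0]
contact_force: [-3.4, 1.1, 2.9]
width: 0.0255
```

>>> apply_moves --plan '[[[0,0,0,0,0,0,10],[0,0,0,0,0,0,10],[0,0,0,0,0,0,10],[0,0,0,0,0,0,10],[0,0,0,0,0,0,10]]]'

```text
time_s: 9.9
ee_pos: [0.3369, 0.1543, 0.312]
tcp_rot: [145.0, -0.0, 89.0]
contact_force: [-3.1, 1.1, 4.0]
width: 0.0257
```

```bash
python3 - <<'E'
from h import *
s=readout.state();print(s['time_s'],s['contact_force']@normal())
i=imaging.get_image("wrist");j=imaging.get_image("scene")
o=np.zeros((500,800,3),np.uint8)
o[:500,:400]=cv2.resize(i[140:240,240:320],None,fx=5,fy=5,interpolation=cv2.INTER_CUBIC)
o[:480,400:]=cv2.resize(j[160:256,230:310],None,fx=5,fy=5,interpolation=cv2.INTER_CUBIC)
cv2.imwrite("pics/w4.png",o)
E
```

```text
9.9 5.046556400580705
```

View pics/w4.png

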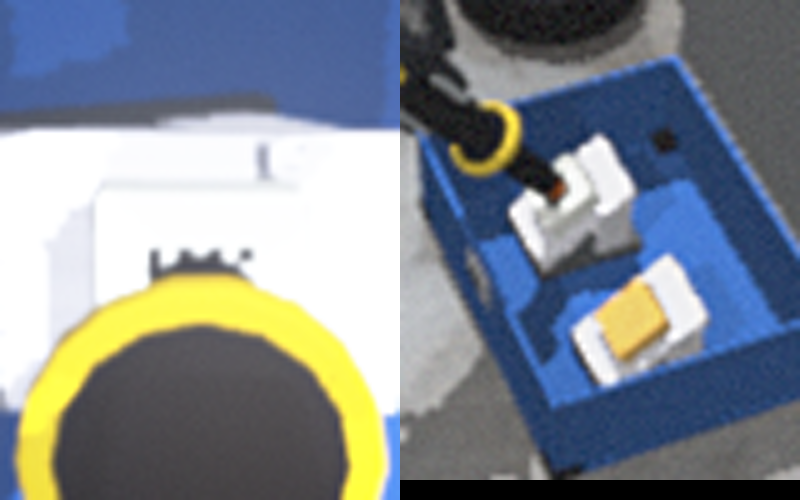

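The code is centred on the reader axis at column 280, row about 200, with the tip predicted at row 199. The force held steady at about 5 N for 1.7 s. Now I'll retract.

>>> apply_moves --plan '[[[0,0,-5,0,0,0,10],[0,0,-20,0,0,0,10],[0,0,-40,0,0,0,10],[0,10,-60,0,0,0,10],[0,30,-75,0,0,0,10]]]'

```text
time_s: 10.42
ee_pos: [0.3168, 0.1545, 0.3906]
tcp_rot: [145.2, 0.0, 89.1]
contact_force: [0.9, -0.2, -2.5]
width: 0.0254
```

```bash
cat >g.py <<'E'
from h import *
import sys
v=list(map(float,sys.argv[1:]))
s=readout.state();print(s['time_s'],s['ee_pos'].round(4),s['tcp_rot'].round(2),s['qpos'].round(1),s['contact_force'].round(1))
print(rel(s,v[:3],R.from_euler('xyz',v[3:],degrees=True)))
E
python3 g.py .36 .0 .46 145 0 89
```

```text
10.4167 [0.3168 0.1545 0.3906] [1.4521e+02 2.0000e-02 8.9070e+01] [ 21.7  -4.3 128.4 -29.7  26.4  46. ] [ 0.9 -0.2 -2.5]
(array([-153.8,   77.1,  -30.8]), array([-0.0036, -0.0003,  0.0012]))
```

>>> apply_moves --plan '[[[-30,30,-20,0,0,0,10],[-60,50,-31,0,0,0,10],[-95,65,-31,0,0,0,10],[-130,77,-31,0,0,0,10],[-154,77,-31,0,0,0,10]]]'

```text
time_s: 10.83
ee_pos: [0.3589, 0.0196, 0.458]
tcp_rot: [145.0, 0.0, 89.0]
contact_force: [1.0, 0.6, -1.5]
width: 0.0254
```

```bash
python3 g.py .50 -.24 .48 180 0 96.2
```

```text
10.8333 [0.3589 0.0196 0.458 ] [1.4497e+02 1.0000e-02 8.9030e+01] [ -4.9 -10.1 122.6   4.2  32.5  -6.7] [ 1.   0.6 -1.5]
(array([-257.2,  131.8,   65.5]), array([ 0.6106,  0.0384, -0.1212]))
```

>>> apply_moves --plan '[[[-257,132,65,0.611,0.038,-0.121,10],[-257,132,65,0.611,0.038,-0.121,10],[-257,132,65,0.611,0.038,-0.121,10],[-257,132,65,0.611,0.038,-0.121,10],[-257,132,65,0.611,0.038,-0.121,10]]]'

```text
time_s: 11.25
ee_pos: [0.4579, -0.1642, 0.4724]
tcp_rot: [-179.5, -0.1, 96.1]
contact_force: [0.9, 0.7, -0.8]
width: 0.0253
```

```bash
python3 g.py .5197 -.308 .475 179.9 .1 96.2
```

```text
11.25 [ 0.4579 -0.1642  0.4724] [-1.7949e+02 -9.0000e-02  9.6090e+01] [-25.2   9.7  98.5  -0.2  72.3 -31.2] [ 0.9  0.7 -0.8]
(array([-149.5,   46.1,   -3.3]), array([-0.0107, -0.0033, -0.0018]))
```

>>> apply_moves --plan '[[[-30,10,-3,0,0,0,10],[-65,20,-3,0,0,0,10],[-105,32,-3,0,0,0,10],[-140,43,-3,0,0,0,10],[-149,46,-3,0,0,0,10]]]'

```text
time_s: 11.67
ee_pos: [0.5201, -0.3093, 0.4739]
tcp_rot: [-179.8, 0.0, 96.0]
contact_force: [0.4, -0.6, -2.1]
width: 0.0255
```

>>> apply_moves --plan '[[[0,0,0,0,0,0,10],[0,0,0,0,0,0,10],[0,0,0,0,0,0,10]]]'

```text
time_s: 11.92
ee_pos: [0.5189, -0.304, 0.4751]
tcp_rot: [-179.8, -0.0, 96.2]
contact_force: [0.1, 0.6, -1.7]
width: 0.0254
```

```bash
python3 g.py .5198 -.308 .45 179.9 .1 96.2
```

```text
11.9167 [ 0.5189 -0.304   0.4751] [-1.798e+02 -4.000e-02  9.615e+01] [-34.8  22.2  81.5  -0.1  76.5 -40.9] [ 0.1  0.6 -1.7]
(array([-4.1,  0.5, 25.1]), array([-0.0052, -0.0025, -0.0009]))
```

>>> apply_moves --plan '[[[-4.1,0.5,15,-0.005,-0.002,0,10],[-4.1,0.5,38,-0.005,-0.002,0,10],[-4.1,0.5,42,-0.005,-0.002,0,10],[-4.1,0.5,42,-0.005,-0.002,0,10],[-4.1,0.5,42,-0.005,-0.002,0,10]]]'

```text
time_s: 12.33
ee_pos: [0.52, -0.3084, 0.4343]
tcp_rot: [179.9, 0.1, 96.2]
contact_force: [-0.6, -0.8, -0.9]
width: 0.0254
```

```bash
python3 g.py .5198 -.308 .3362 179.9 .1 96.2
```

```text
12.3333 [ 0.52   -0.3084  0.4343] [1.7985e+02 1.3000e-01 9.6160e+01] [-35.1  24.2  84.2  -0.   71.3 -41.2] [-0.6 -0.8 -0.9]
(array([ 0.7, -0.4, 98.1]), array([ 0.0008,  0.0006, -0.0008]))
```

>>> apply_moves --plan '[[[0,0,15,0,0,0,10],[0,0,30,0,0,0,10],[0,0,45,0,0,0,10],[0,0,60,0,0,0,10],[0,0,60,0,0,0,10]]]'

```text
time_s: 12.75
ee_pos: [0.5199, -0.3087, 0.372]
tcp_rot: [180.0, 0.0, 96.1]
contact_force: [-0.3, 0.1, -1.1]
width: 0.0253
```

>>> apply_moves --plan '[[[0,0,12,0,0,0,10],[0,0,24,0,0,0,10],[0,0,32,0,0,0,10],[0,0,35,0,0,0,10],[0,0,35,0,0,0,10]]]'

```text
time_s: 13.17
ee_pos: [0.5201, -0.3091, 0.3375]
tcp_rot: [179.9, 0.1, 96.1]
contact_force: [-0.1, 0.8, -1.8]
width: 0.0254
```

```bash
python3 g.py .5198 -.308 .3362 179.9 .1 96.2
```

```text
13.1667 [ 0.5201 -0.3091  0.3375] [1.7994e+02 6.0000e-02 9.6120e+01] [-35.1  29.9  89.8  -0.   60.2 -41.2] [-0.1  0.8 -1.8]
(array([ 1.2, -0.2,  1.3]), array([-0.0007, -0.0007, -0.0015]))
```

>>> apply_moves --plan '[[[0.5,0,1,0,0,0,10],[0.5,0,2,0,0,0,10],[0.5,0,2,0,0,0,10],[0.5,0,2,0,0,0,10]]]'

```text
time_s: 13.5
ee_pos: [0.5202, -0.3087, 0.3365]
tcp_rot: [179.9, 0.1, 96.1]
contact_force: [-0.0, 0.3, -1.4]
width: 0.0254
```

>>> apply_moves --plan '[[[0,0,1,0,0,0,10],[0,0,2,0,0,0,10],[0,0,2,0,0,0,10],[0,0,2,0,0,0,10]]]'

```text
time_s: 13.83
ee_pos: [0.5203, -0.3088, 0.3362]
tcp_rot: [179.8, 0.2, 96.1]
contact_force: [-2.9, 2.2, 13.5]
width: 0.0254
```

The collar is seated at exactly the original height (0.3362). I'll relieve the load, open and rise.

>>> apply_moves --plan '[[[0,0,-1.5,0,0,0,10],[0,0,-1.5,0,0,0,50],[0,0,-1.5,0,0,0,100],[0,0,-1.5,0,0,0,100],[0,0,-1.5,0,0,0,100]]]'

```text
time_s: 14.25
ee_pos: [0.5201, -0.3087, 0.3356]
tcp_rot: [179.9, 0.1, 96.1]
contact_force: [0.1, -0.6, 0.1]
width: 0.0727
```

>>> apply_moves --plan '[[[0,0,0,0,0,0,100],[0,0,0,0,0,0,100],[0,0,-20,0,0,0,100],[0,0,-50,0,0,0,100],[0,0,-90,0,0,0,100]]]'

```text
time_s: 14.67
ee_pos: [0.5196, -0.3084, 0.4245]
tcp_rot: [-179.9, -0.1, 96.1]
contact_force: [-0.5, -0.4, 0.3]
width: 0.085
```

```bash
python3 g.py .45 -.15 .5 180 0 90
python3 - <<'E'
from h import *
c=imaging.get_calibration("top");print(proj(c,[[.5195,-.308,.216],[.5195,-.308,.114]]))
# lid free edge & knob for several angles
H=np.array([.6325,.0864,.085])  # approx hinge
for th in (80,90,95,100,110):
    t=np.radians(th);e=np.array([-np.cos(t),0,np.sin(t)]);o=np.array([np.sin(t),0,np.cos(t)])
    print(th,"edge",proj(c,[H+.2*e+[0,.13,0],H+.2*e-[0,.13,0]]).round(1).tolist(),"knob",proj(c,[H+.17*e+.043*o])[0].round(1))
E
```

```text
14.6667 [ 0.5196 -0.3084  0.4245] [-1.7991e+02 -8.0000e-02  9.6110e+01] [-35.1  24.7  84.9  -0.   70.5 -41.2] [-0.5 -0.4  0.3]
(array([165. , -52.5, -75.2]), array([-0.0017, -0.0012,  0.1067]))
[[409.81069854 201.06134771]
 [399.75246185 206.72688133]]
80 edge [[217.2, 163.7], [316.3, 165.6]] knob [267.4 149.4]
90 edge [[217.6, 150.5], [316.5, 152.5]] knob [267.7 139.2]
95 edge [[217.9, 144.2], [316.5, 146.2]] knob [267.8 134.5]
100 edge [[218.3, 138.2], [316.4, 140.1]] knob [268.  130.2]
110 edge [[219.3, 127.1], [316.2, 129.1]] knob [268.3 122.7]
```

The reader is released. Next is the lid, at about 95°. I'll close the gripper and go over and behind it, off to the knob's right.

>>> apply_moves --plan '[[[20,0,-35,0,0,0,0],[55,5,-60,0,0,0,0],[95,15,-75,0,0,0.05,0],[130,40,-85,0,0,0.1,0],[165,70,-85,0,0,0.1,0]]]'

```text
time_s: 15.08
ee_pos: [0.5657, -0.1437, 0.5134]
tcp_rot: [179.6, 0.2, 90.2]
contact_force: [0.6, -1.5, 0.3]
width: 0.0253
```

```bash
python3 g.py .73 .035 .505 180 0 89; python3 -c "
from h import *
c=imaging.get_calibration('top')
for p in((258,115),(268,101),(220,100),(243,125)):print(p,[atz(c,p,z)[:2].round(3).tolist() for z in(.03,.1,.2)])"
```

```text
15.0833 [ 0.5657 -0.1437  0.5134] [179.65   0.18  90.15] [-18.8  18.8  81.1  -0.1  79.7 -19. ] [ 0.6 -1.5  0.3]
(array([178.3, 164.8,   8.8]), array([0.0062, 0.003 , 0.0202]))
(258, 115) [[0.827, 0.126], [0.801, 0.122], [0.764, 0.117]]
(268, 101) [[0.876, 0.094], [0.848, 0.092], [0.807, 0.09]]
(220, 100) [[0.877, 0.252], [0.848, 0.242], [0.807, 0.228]]
(243, 125) [[0.792, 0.174], [0.768, 0.168], [0.733, 0.159]]
```

>>> apply_moves --plan '[[[20,36,9,0.006,0.003,0.02,0],[45,65,9,0.006,0.003,0.02,0],[70,95,9,0.006,0.003,0.02,0],[97,125,9,0.006,0.003,0.02,0],[122,150,9,0.006,0.003,0.02,0]]]'

```text
time_s: 15.5
ee_pos: [0.7167, -0.0206, 0.501]
tcp_rot: [-179.8, -0.1, 89.3]
contact_force: [0.3, -0.6, 0.4]
width: -0.0003
```

```bash
python3 g.py .73 .035 .505 180 0 89
```

```text
15.5 [ 0.7167 -0.0206  0.501 ] [-1.7977e+02 -8.0000e-02  8.9260e+01] [-5.4 35.2 57.9  0.1 87.1 -4.6] [ 0.3 -0.6  0.4]
(array([55.8, 12.6, -4. ]), array([-0.004 , -0.0014,  0.0046]))
```

>>> apply_moves --plan '[[[28,12,0,0,0,0,0],[56,15,0,0,0,0,0],[56,15,25,0,0,0,0],[56,15,60,0,0,0,0],[56,15,78,0,0,0,0]]]'

```text
time_s: 15.92
ee_pos: [0.7304, 0.0342, 0.4194]
tcp_rot: [-179.6, -0.1, 89.3]
contact_force: [-0.2, -0.8, -1.2]
width: -0.0001
```

```bash
python3 g.py .73 .035 .423 180 0 89
cat >arc.py <<'E'
from h import *
s=readout.state();r=Rt(s)
import sys
H=np.array([.632,.0,.085]);rr=.165
for th in map(float,sys.argv[1:]):
    t=np.radians(th);e=np.array([-np.cos(t),0,np.sin(t)]);o=np.array([np.sin(t),0,np.cos(t)])
    p=H+rr*e+(.008+.015*np.sin(t))*o;p[1]=.035
    T=p+[0,0,.173];print(th,T.round(4),r.inv().apply((T-s['ee_pos'])*1e3).round(1))
E
python3 arc.py 100 90 80 70 60
```

```text
15.9167 [0.7304 0.0342 0.4194] [-1.7956e+02 -7.0000e-02  8.9300e+01] [-1.  39.3 61.9  0.1 79.3 -0.3] [-0.2 -0.8 -1.2]
(array([ 0.8, -0.4, -3.6]), array([-0.0076, -0.0012,  0.0052]))
100.0 [0.6831 0.035  0.4165] [  0.2 -47.3   3.3]
90.0 [0.655 0.035 0.423] [ -0.1 -75.4  -3. ]
80.0 [0.6258 0.035  0.4244] [  -0.5 -104.6   -4.2]
70.0 [0.5963 0.035  0.4206] [-9.00e-01 -1.34e+02 -1.00e-01]
60.0 [0.5677 0.035  0.4114] [  -1.2 -162.6    9.3]
```

>>> apply_moves --plan '[[[0,-20,0,0,0,0,0],[0,-40,0,0,0,0,0],[0,-52,0,0,0,0,0],[0,-64,-1,0,0,0,0],[0,-75,-3,0,0,0,0]]]'

```text
time_s: 16.33
ee_pos: [0.655, 0.0345, 0.4265]
tcp_rot: [-179.8, -0.1, 89.2]
contact_force: [1.5, -0.7, -1.2]
width: 0.0
```

>>> apply_moves --plan '[[[0,-10,0,0,0,0,0],[0,-20,-1,0,0,0,0],[0,-29,-1,0,0,0,0]]]'

```text
time_s: 16.58
ee_pos: [0.6262, 0.0349, 0.428]
tcp_rot: [-179.8, -0.1, 89.2]
contact_force: [0.9, -0.4, -0.0]
width: -0.0001
```

```bash
python3 arc.py 80 75 70 65 60 55 50 45 40
```

```text
80.0 [0.6258 0.035  0.4244] [ 0.1 -0.5  3.5]
75.0 [0.611  0.035  0.4232] [ -0.1 -15.2   4.8]
70.0 [0.5963 0.035  0.4206] [ -0.3 -29.9   7.5]
65.0 [0.5818 0.035  0.4167] [ -0.5 -44.4  11.5]
60.0 [0.5677 0.035  0.4114] [ -0.7 -58.5  16.8]
55.0 [0.554  0.035  0.4048] [ -0.9 -72.2  23.4]
50.0 [0.5409 0.035  0.3969] [ -1.  -85.3  31.3]
45.0 [0.5285 0.035  0.3878] [ -1.2 -97.6  40.5]
40.0 [0.5169 0.035  0.3776] [  -1.4 -109.1   50.8]
```

>>> apply_moves --plan '[[[0,-15,5,0,0,0,0],[0,-30,8,0,0,0,0],[0,-44,12,0,0,0,0],[0,-58,17,0,0,0,0],[0,-72,23,0,0,0,0]]]'

```text
time_s: 17.0
ee_pos: [0.554, 0.0359, 0.4052]
tcp_rot: [-179.9, -0.1, 89.2]
contact_force: [0.6, 0.2, 0.9]
width: -0.0002
```

```bash
python3 - <<'E'
from h import *
s=readout.state();print(s['contact_force'],s['ee_pos'])
i=imaging.get_image("scene")
cv2.imwrite("pics/s5.png",cv2.resize(i[60:380,140:440],None,fx=1.8,fy=1.8,interpolation=cv2.INTER_CUBIC))
E
```

```text
[0.62700332 0.17336194 0.88438147] [0.55404632 0.03587453 0.4052087 ]
```

View pics/s5.png

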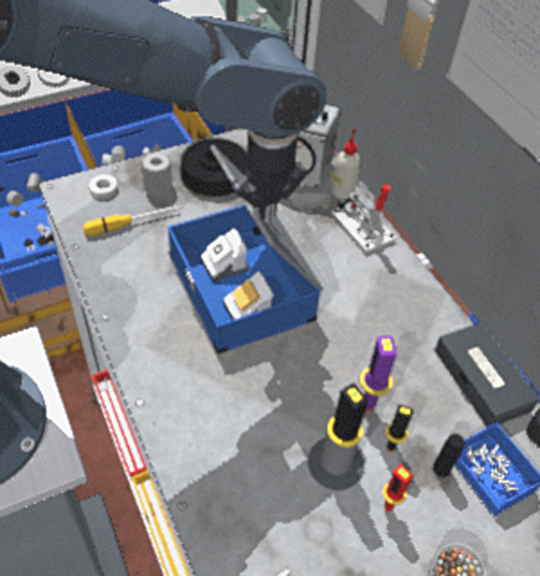

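The view shows the reader upright in its stand with its neighbours untouched, and the lid following the fingers inward. I'll continue along the arc.

```bash
python3 arc.py 50 45 40 35 30 25 20 15 10 5 0
```

```text
50.0 [0.5409 0.035  0.3969] [ -1.1 -11.2   7. ]
45.0 [0.5285 0.035  0.3878] [ -1.3 -23.6  16.2]
40.0 [0.5169 0.035  0.3776] [ -1.5 -35.   26.5]
35.0 [0.5064 0.035  0.3662] [ -1.6 -45.6  37.9]
30.0 [0.4969 0.035  0.3539] [ -1.8 -55.   50.3]
25.0 [0.4885 0.035  0.3407] [ -1.9 -63.2  63.5]
20.0 [0.4814 0.035  0.3268] [ -2.  -70.2  77.5]
15.0 [0.4757 0.035  0.3122] [ -2.1 -75.9  92.2]
10.0 [0.4713 0.035  0.2971] [ -2.2 -80.1 107.3]
5.0 [0.4684 0.035  0.2817] [ -2.2 -83.  122.7]
0.0 [0.467 0.035 0.266] [ -2.3 -84.3 138.4]
```

>>> apply_moves --plan '[[[-1,-11,7,0,0,0,0],[-1,-24,16,0,0,0,0],[-1,-35,27,0,0,0,0],[-1,-46,38,0,0,0,0],[-1,-55,50,0,0,0,0]]]'

```text
time_s: 17.47
ee_pos: [0.4993, 0.0357, 0.3554]
tcp_rot: [-179.8, -0.1, 89.2]
contact_force: [1.1, -0.3, 1.1]
width: 0.0005
```

>>> apply_moves --plan '[[[0,-8,13,0,0,0,0],[0,-15,27,0,0,0,0],[0,-21,42,0,0,0,0],[0,-25,57,0,0,0,0],[0,-27,67,0,0,0,0]]]'

```text
time_s: 17.88
ee_pos: [0.472, 0.0361, 0.2875]
tcp_rot: [-179.7, -0.1, 89.2]
contact_force: [0.4, -0.1, 0.3]
width: -0.0002
```

```bash
python3 arc.py 10 7.5 5 2.5 0;python3 g.py .5 0 .5 180 0 90
```

```text
10.0 [0.4713 0.035  0.2971] [-1.1 -0.7 -9.6]
7.5 [0.4697 0.035  0.2894] [-1.1 -2.3 -1.9]
5.0 [0.4684 0.035  0.2817] [-1.1 -3.6  5.8]
2.5 [0.4675 0.035  0.2738] [-1.1 -4.4 13.7]
0.0 [0.467 0.035 0.266] [-1.2 -4.9 21.5]
17.8833 [0.472  0.0361 0.2875] [-1.7974e+02 -8.0000e-02  8.9240e+01] [-1.300e+00  2.200e+01  1.116e+02  1.000e-01  4.660e+01 -6.000e-01] [ 0.4 -0.1  0.3]
(array([ -35.4,   27.5, -212.7]), array([-0.0045, -0.0014, -0.0133]))
```

>>> apply_moves --plan '[[[0,-2,7,0,0,0,0],[0,-4,13,0,0,0,0],[0,-5,18,0,0,0,0],[0,-5,21,0,0,0,0],[0,-5,21,0,0,0,0]]]'

```text
time_s: 18.3
ee_pos: [0.4672, 0.0362, 0.2673]
tcp_rot: [-179.8, -0.1, 89.2]
contact_force: [0.4, -0.4, -0.6]
width: -0.0004
```

>>> apply_moves --plan '[[[0,0,1,0,0,0,0],[0,0,2,0,0,0,0],[0,0,2,0,0,0,0]]]'

```text
time_s: 18.55
ee_pos: [0.4674, 0.0362, 0.2667]
tcp_rot: [-179.8, -0.1, 89.3]
contact_force: [-4.8, 1.1, 15.5]
width: -0.0
```

>>> apply_moves --plan '[[[0,0,1,0,0,0,0],[0,0,2,0,0,0,0],[0,0,2,0,0,0,0],[0,0,2,0,0,0,0]]]'

```text
time_s: 18.88
ee_pos: [0.4674, 0.0362, 0.2663]
tcp_rot: [-179.9, -0.1, 89.3]
contact_force: [-14.1, -0.4, 43.5]
width: 0.0004
```

>>> apply_moves --plan '[[[0,0,-10,0,0,0,0],[0,-20,-45,0,0,0,0],[-20,-50,-80,0,0,0,0],[-50,-80,-100,0,0,0,0],[-90,-90,-110,0,0,0,0]]]'

```text
time_s: 19.3
ee_pos: [0.3788, -0.0412, 0.3719]
tcp_rot: [-179.9, -0.1, 89.4]
contact_force: [2.0, -1.7, 0.2]
width: -0.0001
```

```bash
python3 - <<'E'
from h import *
s=readout.state();print(s['time_s'],s['contact_force'],s['ee_pos'])
i=imaging.get_image("scene");j=imaging.get_image("top")
o=np.zeros((600,800,3),np.uint8)
o[:600,:400]=cv2.resize(i[120:360,210:370],None,fx=2.5,fy=2.5,interpolation=cv2.INTER_CUBIC)
o[:300,400:]=cv2.resize(j[120:255,200:380],(400,300),interpolation=cv2.INTER_CUBIC)
o[300:,400:]=cv2.resize(j[150:240,360:480],(400,300),interpolation=cv2.INTER_CUBIC)
cv2.imwrite("pics/f.png",o)
cs=imaging.get_calibration("scene");print(proj(cs,[[.43,-.042,.093],[.434,.218,.093]]))
E
```

```text
19.3 [ 2.01572596 -1.72188089  0.20398269] [ 0.37875591 -0.04118115  0.37187515]
[[261.02802301 240.46061964]
 [232.11604486 184.39223673]]
```

View pics/f.png

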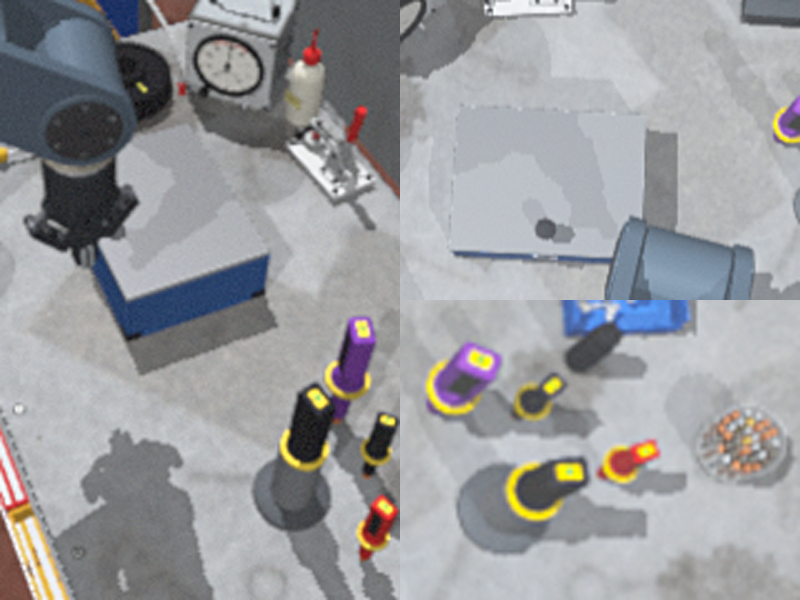

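The lid lies flat and flush on the case, the reader hangs upright in its stand with the collar on the rim, and the robot is touching nothing.

```bash
python3 -c "
from workcell import job
print(job.sign_off())"
```

```text
the job is handed in; nothing more can be done
None
```

The job is done and handed in at 19.3 s; sign-off reports no verdict, so what follows rests on my own checks.

- **Reading:** I pressed the reader's nose along the pad's normal on the middle of the code. It held steady for 1.7 s at about 5 N, roughly 6 N allowing for the sensor's baseline offset. In the wrist picture taken while pressing, the code was centred on the reader's axis to about 1 mm.
- **Reader put back:** It seated in its stand at the same height it came from (TCP z 0.3362 m). The last pictures show it upright with the collar on the rim.
- **Lid:** I pushed it down to z ≈ 0.093 m, which is its shut height, and the pictures show it flat and flush. The final press by the fingertips briefly reached about 44 N vertically (46 N in all). That is well under the 120 N wrist limit. It is above the 40 N limit set for the arm and gripper body, but only the fingertips were meant to touch the lid.
- **Other items:** Nothing looked disturbed in the last pictures, and I planned the moves to stay clear of the gauges and the gear. I did not measure their positions before and after. Some of them were outside the final crops.

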